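# Heft the tins and hold up the full one

## Robot

A 6-joint arm with a two-finger parallel gripper is mounted at the origin on the work surface. World frame = base frame: x ahead of the robot, y to its left, z up, the work surface at z = 0. Lengths are in m, angles in rad, forces in N, time in s.
With the tool pointing down it reaches from about 0.275 to 0.825 m from the base axis. Payload 4.9 kg.
Tool frame: the origin (TCP) lies midway between the tips of the shut fingers; the grasp point (between the pads) lies 19 mm behind it (grip_point_offset is the distance from the TCP to the grasp point, in m); z points along the fingers, y is the line along which they close (so a half turn about z gives the same grasp; the last joint's range is limited). The gripper opens to 85 mm and grips with 20 to 120 N. Pads are 22 mm wide; open, the fingers measure 114 mm over their backs; the gripper's body (76 mm by 85 mm) begins 54 mm behind the grasp point. The pads swing forward as they close: fully open they stand 13 mm farther back than shut.
Start: joints at [-1.315, 0.326, -0.193, 1.052, 0, 1.437], TCP at [0.209, -0.509, 0.231] pointing down, gripper open.
Joint ranges: [-2.65, 2.65], [-0.97, 1.79], [-1.3, 1.35], [-1.93, 2.1], [-1.47, 1.37], [-3.14, 3.14]. Speed limits (rad/s): [2.57, 2.57, 3.14, 3.14, 3.14, 3.14].

## Interface

Orientations are given as a rotation vector (axis times angle).
In Python, from cell import * gives the robot as it stands. Calls block until the motion is done:
- movep(position, orientation): joint-space move of the TCP to a pose.
- move_l(position, velocity=0.15, rot=None, until_force=None): straight line of the TCP; rot=None keeps the orientation; velocity is the mean speed in m/s. With until_force (N) it stops when the force on the tool has changed by that much, and returns True; else False.
- set_joints(angles): joint-space move.
- let_go() and grab(newtons=None): open the fingers fully, or close them until they stop; newtons is the grip in N (None keeps the last).
- sleep(seconds).
- ik(position, orientation): joint angles nearest the present ones, or None.
- get_state(): the state.
- grab_frame(name): name is "scene" or "side" or "wrist"; returns a dict with "img" (384x512x3 uint8, red, green, blue), "fx", "fy", "cx", "cy" (pixels), "cam_to_world" (4x4, takes a point from camera to world coordinates); the wrist camera has in their place "T_tool_cam" (4x4, takes a point from camera to tool coordinates, whose origin is the TCP and whose axes are the flange's). Camera axes: x right, y down, z forward; pixel columns grow to the right and rows downward; lengths in m; the calibration is good to about 2 mm. A picture is of the moment at which its call begins: read the wrist's pose just before it. There is no depth.
A pose or a line that the arm cannot do raises MotionError and nothing moves.
- sign_off(): hands the job in; it is judged then, once.
Trained networks look in the newest picture that a camera, given by its name, has taken for a name from the list of things; names that differ only in an ending like _2 or _b are one class to them, and where a whole thing is asked for, a point or a joint stands for the part that bears it (a point fixed in the world has none). Each returns a list of dicts, best first, with "score" (0 to 1); they miss things now and then, are a little off and sometimes report something else, mostly with a low value. They report only what shows in the picture. A call takes as long as a camera call. They do not tell look-alikes from the thing itself.
- spot_in(camera, name): "centre" ([column, row] in pixels, amid what is visible of it).
- silhouettes(camera, name): "mask" (384x512 bool, what is visible of it) and "centre" ([column, row] in pixels, amid what is visible of it).
- tip_of(camera, name): "centre" ([column, row] in pixels: a listed point, or the origin of a listed thing).
The state is a dict: "clock": time; "q": joint angles; "joint_velocities": joint speeds; "tau": joint torques, N m; "position": TCP position; "eef_rot": TCP orientation; "contact_force": force on the tool from outside, world axes, zero at the start; "wrist_torque": the same for the moment, N m; "finger_gap": opening from 0.0 (shut) to 1.0 (fully open); "grasp_force": force on a finger pad.
Only numpy, scipy, OpenCV 4.12 (cv2) and the standard library are available. Lean on these libraries where they do the work, as an engineer would, in place of code of your own. Each camera call takes 0.05 s, during which the arm holds its last target. There are 200 camera calls.

## Task

Three closed tins that look alike stand on the wooden board at the sea-urchin stall, and one was packed fuller than the others. Starting at the end of the board with the carrying handle and working along the row, lift each tin straight up clear of the board to feel its weight, setting each back upright on its place before you lift the next; leave everything else on the bench where it is. Finish while holding the heaviest tin: keep it gripped, upright and still, with its underside higher than the tops of the other two, which are left standing on their places (if the last tin is the heaviest it need not be set back first).

Things in the scene. Friction and masses are not known exactly. Their poses are not given: they have to be found in the camera images.
- board: fixed wooden packing board 140 x 420 x 18 mm, lying flat on the work surface, long side along its own y axis; origin at the centre of its underside, z up. A steel carrying handle (upright loop 90 mm wide along the board's x, top 60 mm above the work surface) stands at its +y end, 85 mm beyond the centre of place 1. Three places lie in a row on the board's centre line; the tins stand within 10 mm of them at the start. Nothing else stands within 60 mm of a tin's axis.
- place_1 (a point): black disc 76 mm across, flush with the board's top face, 18 mm above the work surface: place 1, next to the carrying handle (board's +y end). The point is the disc's centre on the top face. Neighbouring places are 125 mm apart.
- place_2 (a point): black disc 76 mm across, flush with the board's top face, 18 mm above the work surface: place 2, the middle one. The point is the disc's centre on the top face. Neighbouring places are 125 mm apart.
- place_3 (a point): black disc 76 mm across, flush with the board's top face, 18 mm above the work surface: place 3, the far one, at the end without a handle. The point is the disc's centre on the top face. Neighbouring places are 125 mm apart.
- tin_a_mid (a point): one of three closed tins that look exactly alike: upright plain metal cylinder with a paper band, 62 mm in diameter (rims 64 mm), 80 mm high. This point is its centre, half-way up, 40 mm above its underside; z is its axis. The tins differ only in weight: 0.1 to 0.5 kg (the light ones under 0.2, the heavy one over 0.35), the heaviest at least 0.15 kg heavier than either other. Which tin stands on which place changes from start to start.
- tin_b_mid (a point): one of three closed tins that look exactly alike: upright plain metal cylinder with a paper band, 62 mm in diameter (rims 64 mm), 80 mm high. This point is its centre, half-way up, 40 mm above its underside; z is its axis. The tins differ only in weight: 0.1 to 0.5 kg (the light ones under 0.2, the heavy one over 0.35), the heaviest at least 0.15 kg heavier than either other. Which tin stands on which place changes from start to start.
- tin_c_mid (a point): one of three closed tins that look exactly alike: upright plain metal cylinder with a paper band, 62 mm in diameter (rims 64 mm), 80 mm high. This point is its centre, half-way up, 40 mm above its underside; z is its axis. The tins differ only in weight: 0.1 to 0.5 kg (the light ones under 0.2, the heavy one over 0.35), the heaviest at least 0.15 kg heavier than either other. Which tin stands on which place changes from start to start.
- urchin_1: bystander, loose on the work surface, origin at the centre of its underside: spiny olive sea urchin, about 85 mm across, 50 mm high, beyond the board
- urchin_2: bystander, loose on the work surface, origin at the centre of its underside: spiny olive sea urchin, about 95 mm across, 55 mm high, on the robot's side of the board
- urchin_3: bystander, loose on the work surface, origin at the centre of its underside: spiny olive sea urchin, about 77 mm across, 45 mm high, beyond the board
- jar_empty: bystander, loose on the work surface, origin at the centre of its underside: clear glass jar with metal lid, 84 mm in diameter, 140 mm high, beyond the board
- jar_full: bystander, loose on the work surface, origin at the centre of its underside: amber glass jar with metal lid, 84 mm in diameter, 140 mm high, to the left of the board
- spoon: bystander, loose: spoon about 200 mm long with green handle, lying to the right of the board; origin near its middle, on its underside
Not all that is in view belongs to the job. Leave any pink look-alike of the part that bears tin_b_mid alone. What is shaped like the part that bears tin_a_mid but pink is not meant.

How it is judged:
On the way, in this order (a step that is already met when the one before it is completed fails the run):
1. the tin on place 1 is gripped and lifted clear of the board, above its place (within 50 mm sideways, underside at least 14 mm above the board) (((horizontal distance between tin_a_mid and place_1 below 0.05 m and height (world z) of tin_a_mid above 0.073 m and contact force between tin_a and the fingers above 0.5 N and contact force between tin_a and board below 0.01 N) or (horizontal distance between tin_b_mid and place_1 below 0.05 m and height (world z) of tin_b_mid above 0.073 m and contact force between tin_b and the fingers above 0.5 N and contact force between tin_b and board below 0.01 N) or (horizontal distance between tin_c_mid and place_1 below 0.05 m and height (world z) of tin_c_mid above 0.073 m and contact force between tin_c and the fingers above 0.5 N and contact force between tin_c and board below 0.01 N))), for 0.2 s.
2. the tin on place 2 is gripped and lifted clear of the board, above its place (within 50 mm sideways, underside at least 14 mm above the board) (((horizontal distance between tin_a_mid and place_2 below 0.05 m and height (world z) of tin_a_mid above 0.073 m and contact force between tin_a and the fingers above 0.5 N and contact force between tin_a and board below 0.01 N) or (horizontal distance between tin_b_mid and place_2 below 0.05 m and height (world z) of tin_b_mid above 0.073 m and contact force between tin_b and the fingers above 0.5 N and contact force between tin_b and board below 0.01 N) or (horizontal distance between tin_c_mid and place_2 below 0.05 m and height (world z) of tin_c_mid above 0.073 m and contact force between tin_c and the fingers above 0.5 N and contact force between tin_c and board below 0.01 N))), for 0.2 s.
3. the tin on place 3 is gripped and lifted clear of the board, above its place (within 50 mm sideways, underside at least 14 mm above the board) (((horizontal distance between tin_a_mid and place_3 below 0.05 m and height (world z) of tin_a_mid above 0.073 m and contact force between tin_a and the fingers above 0.5 N and contact force between tin_a and board below 0.01 N) or (horizontal distance between tin_b_mid and place_3 below 0.05 m and height (world z) of tin_b_mid above 0.073 m and contact force between tin_b and the fingers above 0.5 N and contact force between tin_b and board below 0.01 N) or (horizontal distance between tin_c_mid and place_3 below 0.05 m and height (world z) of tin_c_mid above 0.073 m and contact force between tin_c and the fingers above 0.5 N and contact force between tin_c and board below 0.01 N))), for 0.2 s.
At the end, for the whole second after the job is handed in: The heaviest tin is gripped, centre over 130 mm above the work surface, within 0.3 rad of upright, still, touching nothing else; the two lighter tins (each presses on it with under 2.8 N) stand released and still on the board, each within 35 mm of a place's centre and 0.1 rad of upright ((((height (world z) of tin_a_mid above 0.13 m and angle between tin_a_mid's own z axis and vertical below 0.3 rad and linear speed of tin_a below 0.03 m/s and contact force between tin_a and the fingers above 1 N and contact force between tin_a and board below 0.05 N and contact force between tin_a and tin_b below 0.05 N and contact force between tin_a and tin_c below 0.05 N and contact force between tin_a and urchin_1 below 0.05 N and contact force between tin_a and urchin_2 below 0.05 N and contact force between tin_a and urchin_3 below 0.05 N and contact force between tin_a and jar_empty below 0.05 N and contact force between tin_a and jar_full below 0.05 N and contact force between tin_a and spoon below 0.05 N) and (angle between tin_b_mid's own z axis and vertical below 0.1 rad and linear speed of tin_b below 0.02 m/s and contact force between tin_b and the fingers below 0.05 N and contact force between tin_b and board between 0.8 and 2.8 N and height (world z) of tin_b_mid below 0.068 m and (horizontal distance between tin_b_mid and place_1 below 0.035 m or horizontal distance between tin_b_mid and place_2 below 0.035 m or horizontal distance between tin_b_mid and place_3 below 0.035 m)) and (angle between tin_c_mid's own z axis and vertical below 0.1 rad and linear speed of tin_c below 0.02 m/s and contact force between tin_c and the fingers below 0.05 N and contact force between tin_c and board between 0.8 and 2.8 N and height (world z) of tin_c_mid below 0.068 m and (horizontal distance between tin_c_mid and place_1 below 0.035 m or horizontal distance between tin_c_mid and place_2 below 0.035 m or horizontal distance between tin_c_mid and place_3 below 0.035 m))) or ((height (world z) of tin_b_mid above 0.13 m and angle between tin_b_mid's own z axis and vertical below 0.3 rad and linear speed of tin_b below 0.03 m/s and contact force between tin_b and the fingers above 1 N and contact force between tin_b and board below 0.05 N and contact force between tin_b and tin_a below 0.05 N and contact force between tin_b and tin_c below 0.05 N and contact force between tin_b and urchin_1 below 0.05 N and contact force between tin_b and urchin_2 below 0.05 N and contact force between tin_b and urchin_3 below 0.05 N and contact force between tin_b and jar_empty below 0.05 N and contact force between tin_b and jar_full below 0.05 N and contact force between tin_b and spoon below 0.05 N) and (angle between tin_a_mid's own z axis and vertical below 0.1 rad and linear speed of tin_a below 0.02 m/s and contact force between tin_a and the fingers below 0.05 N and contact force between tin_a and board between 0.8 and 2.8 N and height (world z) of tin_a_mid below 0.068 m and (horizontal distance between tin_a_mid and place_1 below 0.035 m or horizontal distance between tin_a_mid and place_2 below 0.035 m or horizontal distance between tin_a_mid and place_3 below 0.035 m)) and (angle between tin_c_mid's own z axis and vertical below 0.1 rad and linear speed of tin_c below 0.02 m/s and contact force between tin_c and the fingers below 0.05 N and contact force between tin_c and board between 0.8 and 2.8 N and height (world z) of tin_c_mid below 0.068 m and (horizontal distance between tin_c_mid and place_1 below 0.035 m or horizontal distance between tin_c_mid and place_2 below 0.035 m or horizontal distance between tin_c_mid and place_3 below 0.035 m))) or ((height (world z) of tin_c_mid above 0.13 m and angle between tin_c_mid's own z axis and vertical below 0.3 rad and linear speed of tin_c below 0.03 m/s and contact force between tin_c and the fingers above 1 N and contact force between tin_c and board below 0.05 N and contact force between tin_c and tin_a below 0.05 N and contact force between tin_c and tin_b below 0.05 N and contact force between tin_c and urchin_1 below 0.05 N and contact force between tin_c and urchin_2 below 0.05 N and contact force between tin_c and urchin_3 below 0.05 N and contact force between tin_c and jar_empty below 0.05 N and contact force between tin_c and jar_full below 0.05 N and contact force between tin_c and spoon below 0.05 N) and (angle between tin_a_mid's own z axis and vertical below 0.1 rad and linear speed of tin_a below 0.02 m/s and contact force between tin_a and the fingers below 0.05 N and contact force between tin_a and board between 0.8 and 2.8 N and height (world z) of tin_a_mid below 0.068 m and (horizontal distance between tin_a_mid and place_1 below 0.035 m or horizontal distance between tin_a_mid and place_2 below 0.035 m or horizontal distance between tin_a_mid and place_3 below 0.035 m)) and (angle between tin_b_mid's own z axis and vertical below 0.1 rad and linear speed of tin_b below 0.02 m/s and contact force between tin_b and the fingers below 0.05 N and contact force between tin_b and board between 0.8 and 2.8 N and height (world z) of tin_b_mid below 0.068 m and (horizontal distance between tin_b_mid and place_1 below 0.035 m or horizontal distance between tin_b_mid and place_2 below 0.035 m or horizontal distance between tin_b_mid and place_3 below 0.035 m))))); the arm keeps its last pose, push and grip.
It fails at once if a tin is tipped over (more than 0.6 rad) (angle between any of tin_a_mid, tin_b_mid, tin_c_mid's own z axis and vertical above 0.6 rad).
It fails at once if two tins are off the board's surface at once (height (world z) of each of tin_a_mid, tin_b_mid above 0.073 m or height (world z) of each of tin_a_mid, tin_c_mid above 0.073 m or height (world z) of each of tin_b_mid, tin_c_mid above 0.073 m).
It fails at once if a bystander is pushed more than 30 mm from where it stood (distance of any of urchin_1, urchin_2, urchin_3, jar_empty, jar_full, spoon from where it was at the start of the episode above 0.03 m).
It also fails if it takes over 61 s, if anything falls off the work surface, if the arm or the gripper's body presses on something with over 40 N, if the wrist force passes 120 N, or if a joint passes its speed limit or range.

## Working session

There is one attempt and no reset: what is moved stays moved. The work goes in short steps, each a Python script; the robot and the scene stay as the last script left them, time stands still between calls to the robot, and variables do not carry over. Pictures are saved under pics/ and viewed, at most 10 in all, crops included, and the job is handed in when it is done.

```bash
mkdir -p pics; ls; cat > h.py <<'E'
from cell import *
import numpy as np, cv2
def save(f,n): cv2.imwrite('pics/'+n,f["img"][:,:,::-1])
def proj(f,px,z):
    T=np.array(f["cam_to_world"]); d=T[:3,:3]@np.array([(px[0]-f["cx"])/f["fx"],(px[1]-f["cy"])/f["fy"],1])
    return T[:3,3]+d*(z-T[2,3])/d[2]
E
python3 - <<'E'
from h import *
ims=[]
for c in("scene","side"):
    f=grab_frame(c); ims.append(f["img"][:,:,::-1])
    print(c,np.round(f["cam_to_world"],3).tolist())
    for n,z in(("place_1",.018),("tin_a_mid",.058)):
        for r in tip_of(c,n): print(n,round(r["score"],2),np.round(r["centre"],1),proj(f,r["centre"],z).round(4))
    for n in("urchin_1","jar_empty","jar_full","spoon","board"):
        for r in tip_of(c,n): print(n,round(r["score"],2),np.round(r["centre"],1),proj(f,r["centre"],0).round(3))
    save(f,c+"0.png")
print(get_state())
E
```

```text
pics
scene [[-0.376, 0.498, -0.781, 1.509], [0.927, 0.199, -0.319, 0.395], [-0.004, -0.844, -0.537, 0.753], [0.0, 0.0, 0.0, 1.0]]
place_1 0.9 [223.9 192.1] [ 0.5137 -0.1266  0.018 ]
place_1 0.73 [195.6 179.9] [ 0.4824 -0.2449  0.018 ]
place_1 0.58 [252.3 208. ] [ 0.5599 -0.0107  0.018 ]
place_1 0.37 [206.6 224.3] [ 0.6804 -0.0996  0.018 ]
tin_a_mid 0.77 [319.4 215.2] [0.5748 0.1949 0.058 ]
tin_a_mid 0.61 [256.5 199.2] [0.5667 0.0058 0.058 ]
urchin_1 0.88 [208.5 224.5] [ 0.659 -0.106  0.   ]
urchin_1 0.73 [173.3 204.9] [ 0.612 -0.253  0.   ]
urchin_1 0.57 [255.8 184.7] [ 0.41  -0.061  0.   ]
jar_empty 0.93 [235.2 235.9] [ 0.677 -0.013  0.   ]
jar_full 0.94 [405.2 232.7] [0.488 0.423 0.   ]
jar_full 0.57 [254.  207.2] [ 0.531 -0.017  0.   ]
jar_full 0.24 [195.6 180.9] [ 0.463 -0.257  0.   ]
spoon 0.79 [145.1 178.8] [ 0.514 -0.423  0.   ]
board 0.59 [230.3 200.6] [ 0.525 -0.1    0.   ]
board 0.26 [174.8 203.5] [ 0.603 -0.252  0.   ]
side [[-0.998, -0.025, 0.054, 0.455], [-0.056, 0.678, -0.733, 0.917], [-0.018, -0.735, -0.678, 0.939], [0.0, 0.0, 0.0, 1.0]]
place_1 0.87 [262.2 178.7] [ 0.
[... 620 characters left out ...]
.09   0.   ]
{'clock': 0.8, 'q': array([-1.31518840e+00,  3.26164238e-01, -1.92548515e-01,  1.05199584e+00,
       -4.71151562e-06,  1.43659326e+00]), 'joint_velocities': array([-0.00027525,  0.00072751,  0.0012742 ,  0.00078085,  0.00105904,
       -0.00040555]), 'tau': array([-1.55027697e-03, -4.43274844e+01,  2.62744278e+01,  8.17757409e-04,
       -1.05317631e-04,  5.69855203e-06]), 'position': array([ 0.2090278 , -0.50878464,  0.23131991]), 'eef_rot': array([3.08202347e+00, 6.08427247e-01, 9.73476477e-07]), 'contact_force': array([ 0.24149153,  0.22452796, -0.17097841]), 'wrist_torque': array([-0.01499053, -0.03037117, -0.0277067 ]), 'grasp_force': 0.0, 'finger_gap': 1.0031387763393869}
```

View pics/scene0.png

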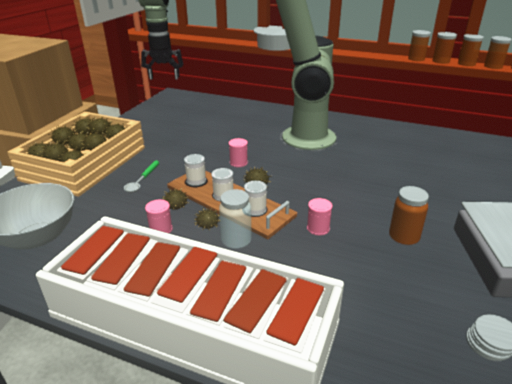

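View pics/side0.png

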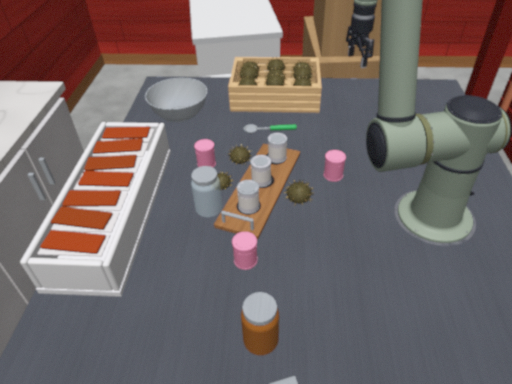

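The silver tins (the wanted ones) are at scene px (195,170), (222,184) and (256,197). Side px are (278,147), (261,170) and (248,197). The pink look-alikes to leave alone are at scene (238,152), (319,216) and (158,217). The handle is at scene (277,214) / side (238,217), so place 1 is the tin near (0.56, 0). I'll check with a close wrist view from above.

```bash
cat >> h.py <<'E'
from scipy.spatial.transform import Rotation as R
def down(yaw): # tool y (closing line) along world angle yaw
    y=np.array([np.cos(yaw),np.sin(yaw),0]); z=np.array([0,0,-1.]); x=np.cross(y,z)
    return R.from_matrix(np.c_[x,y,z]).as_rotvec()
def wrist():
    s=get_state(); f=grab_frame("wrist"); T=np.eye(4); T[:3,:3]=R.from_rotvec(s["eef_rot"]).as_matrix(); T[:3,3]=s["position"]
    f["cam_to_world"]=T@np.array(f["T_tool_cam"]); return f
E
python3 - <<'E'
from h import *
print(np.round(grab_frame("wrist")["T_tool_cam"],3).tolist())
for yw in(-.3,-.3+np.pi):
    q=ik([.52,-.127,.36],down(yw)); print(q)
yw=min((-.3,-.3+np.pi),key=lambda a: 9 if ik([.52,-.127,.36],down(a)) is None else abs(ik([.52,-.127,.36],down(a))[5]))
print(yw)
movep([.50,-.127,.36],down(yw))
f=wrist(); save(f,"w1.png"); print(np.round(f["cam_to_world"],3).tolist())
for n,z in(("place_1",.018),("tin_a_mid",.058),("urchin_1",0),("jar_empty",0)):
    for r in tip_of("wrist",n): print(n,round(r["score"],2),np.round(r["centre"],1),proj(f,r["centre"],z).round(4))
E
```

```text
[[0.0, -0.953, -0.302, 0.077], [1.0, 0.0, -0.0, -0.001], [0.0, -0.302, 0.953, -0.143], [0.0, 0.0, 0.0, 1.0]]
[-3.77475535e-01  2.48497268e-01  2.69308050e-02  1.34922986e+00
  4.44089210e-16  1.49332079e+00]
[-0.37747554  0.24849727  0.02693081  1.34922986  0.         -1.64827186]
-0.3
[[0.955, -0.283, -0.09, 0.523], [-0.297, -0.911, -0.288, -0.054], [-0.001, 0.301, -0.953, 0.503], [0.0, 0.0, 0.0, 1.0]]
place_1 0.73 [265.8 208.8] [ 0.4865 -0.243   0.018 ]
tin_a_mid 0.16 [303.7 282.4] [ 0.5148 -0.3871  0.058 ]
urchin_1 0.9 [342.6 105.1] [ 0.6638 -0.1074  0.    ]
urchin_1 0.76 [193.1 124.6] [ 0.4092 -0.0623  0.    ]
urchin_1 0.68 [330.2 188.5] [ 0.6111 -0.2467  0.    ]
jar_empty 0.97 [342.3  36.7] [ 0.6849 -0.0047  0.    ]
```

View pics/w1.png

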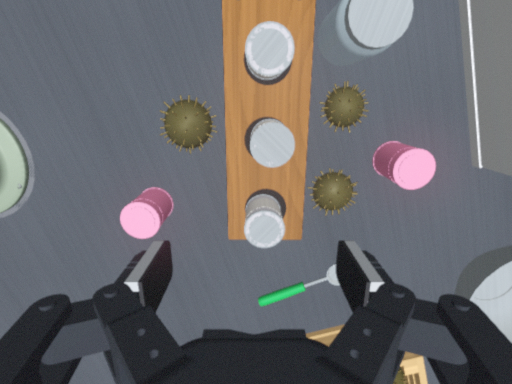

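The wrist view shows the three silver lids inline on the board at (270,48), (272,143) and (265,229). The pink ones, off the board at (146,213) and (404,165), are excluded. Next I'll refine the lid centres.

```bash
python3 - <<'E'
from h import *
f=wrist(); g=cv2.cvtColor(f["img"],cv2.COLOR_RGB2GRAY); P=[]
im=f["img"][:,:,::-1].copy()
for (u,v) in((270,46),(272,143),(265,229)):
    x0,y0=u-40,max(0,v-40); c=cv2.resize(cv2.GaussianBlur(g,(3,3),0)[y0:v+40,x0:u+40],None,fx=4,fy=4,interpolation=cv2.INTER_CUBIC)
    h=cv2.HoughCircles(c,cv2.HOUGH_GRADIENT,1.5,200,param1=120,param2=20,minRadius=72,maxRadius=110)
    a,b,r=h[0,0]/4; px=(a+x0,b+y0); p=proj(f,px,.098); P.append(p[:2])
    cam=f["cam_to_world"]; d=-(np.linalg.inv(cam)@np.r_[p,1])[2]
    print(np.round(px,1),r,"lid r mm",abs(d)*r/f["fx"]*1000,p.round(4))
    cv2.circle(im,(round(px[0]),round(px[1])),round(r),(0,0,255),1); cv2.circle(im,(round(px[0]),round(px[1])),1,(0,255,0),-1)
P=np.array(P); print(np.linalg.norm(np.diff(P,axis=0),axis=1),np.arctan2(*(P[0]-P[2])))
np.save("P.npy",P); cv2.imwrite("pics/c1.png",cv2.resize(im[0:270,190:350],None,fx=2.2,fy=2.2))
E
```

```text
[267.7  50.4] 26.1375 lid r mm 33.93154066087482 [ 0.5577 -0.0009  0.098 ]
[268.6 145.9] 19.1625 lid r mm 27.40371390800062 [ 0.5238 -0.1203  0.098 ]Traceback (most recent call last):
  File "<stdin>", line 7, in <module>
TypeError: 'NoneType' object is not subscriptable
```

```bash
cat >> h.py <<'E'
def circ(f,c,z,r=.032):
    t=np.linspace(0,2*np.pi,90); W=np.c_[c[0]+r*np.cos(t),c[1]+r*np.sin(t),0*t+z,0*t+1]
    q=(np.linalg.inv(f["cam_to_world"])@W.T)[:3]
    return np.c_[q[0]/q[2]*f["fx"]+f["cx"],q[1]/q[2]*f["fy"]+f["cy"]]
def fit(f,c0,z=.098,R0=.012):
    """lid centre: strongest bright-inside/dark-outside rim on the plane z"""
    g=cv2.GaussianBlur(cv2.cvtColor(f["img"],cv2.COLOR_RGB2GRAY),(3,3),0).astype(np.float32)
    def s(c,r):
        p=circ(f,c,z,r).astype(np.float32); return cv2.remap(g,p[:,:1],p[:,1:],1).ravel()
    best=(-1e9,)
    for dx in np.arange(-R0,R0+.0001,.001):
        for dy in np.arange(-R0,R0+.0001,.001):
            c=np.array(c0)+[dx,dy]; v=np.clip(s(c,.0305)-s(c,.0345),-20,60).mean()
            if v>best[0]: best=(v,c)
    return best
E
python3 - <<'E'
from h import *
f=wrist(); P=[]; im=f["img"][:,:,::-1].copy(); im=cv2.resize(im[0:270,190:350],None,fx=3,fy=3)[:,:]
im=cv2.resize(f["img"][:260,190:350,::-1],None,fx=2.3,fy=2.3)
for px in((270,47),(272,143),(265,229)):
    c0=proj(f,px,.098)[:2]; v,c=fit(f,c0); P.append(c); print(c0.round(4),v,c.round(4))
    for z,col in((.098,(0,0,255)),(.018,(0,255,0))):
        cv2.polylines(im,[((circ(f,c,z)-[190,0])*2.3).astype(int)],True,col,1)
P=np.array(P); print(np.linalg.norm(np.diff(P,axis=0),axis=1),np.arctan2(*(P[0]-P[2])))
np.save("P.npy",P); cv2.imwrite("pics/c1.png",im)
E
```

```text
[0.5617 0.0022] 49.61368 [5.597e-01 2.000e-04]
[ 0.5297 -0.1177] 43.4185 [ 0.5287 -0.1207]
[ 0.4819 -0.2437] 46.570866 [ 0.4799 -0.2447]
[0.12475704 0.13336757] 0.3151485328599131
```

View pics/c1.png

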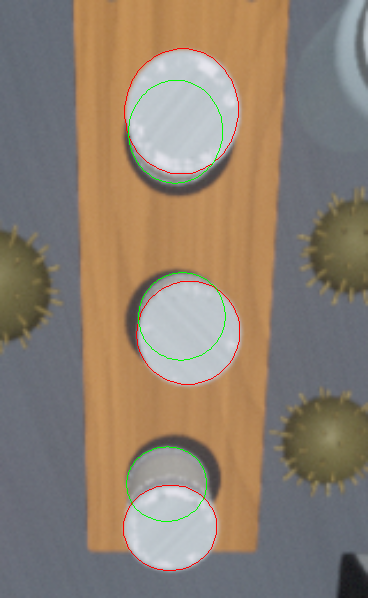

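The red rims fit all three lids and the green bases fall on the discs, with spacings of 125 and 133 mm, which is consistent with 125 ± 20. The nearest bystander is the urchin by tin 3. I'll start with tin 1, closing across the board.

```bash
cat >> h.py <<'E'
YAW=-0.3; ZG=.047
def fz(n=8):
    a=[]
    for _ in range(n): sleep(.04); a.append(get_state()["contact_force"])
    return np.mean(a,0)
def lift(c):
    move_l([c[0],c[1],.16],.25); sleep(.15); f0=fz()
    print("hit",move_l([c[0],c[1],ZG],.1,until_force=15))
    grab(40); s=get_state(); print("grip",s["finger_gap"],s["grasp_force"],s["position"],s["contact_force"])
    move_l([c[0],c[1],ZG+.04],.08); sleep(.3); f1=fz(); s=get_state()
    print("weight kg",((f0-f1)/9.81).round(3),s["finger_gap"],s["grasp_force"],"t",s["clock"])
def put(c):
    move_l([c[0],c[1],ZG+.006],.08); print("touch",move_l([c[0],c[1],ZG-.002],.02,until_force=2.5),get_state()["position"]); let_go(); sleep(.1)
    move_l([c[0],c[1],.16],.12)
E
python3 - <<'E'
from h import *
P=np.load("P.npy"); c=P[0]
movep([c[0],c[1],.24],down(YAW)); lift(c)
save(grab_frame("side"),"s1.png")
E
```

```text
hit False
grip 0.7192481091257503 43.35767090320587 [5.60337904e-01 1.11152084e-04 4.78244938e-02] [-1.46484507 -0.08164545  6.04476839]
weight kg [ 0.04  -0.001  0.144] 0.7145172179253247 43.66807758808136 t 7.6417
```

View pics/s1.png

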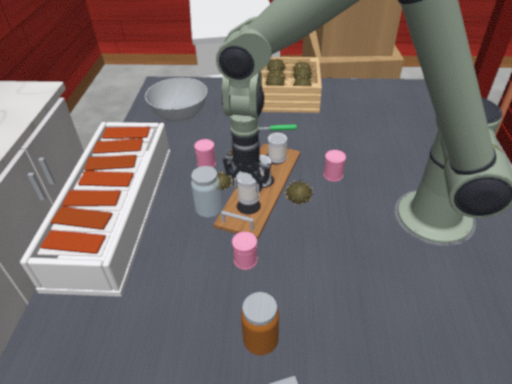

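Tin 1 is lifted clear, with the black disc visible at (249,206), and weighs about 0.14 kg, so it's a light one. I'll set it back and lift tin 2.

```bash
python3 - <<'E'
from h import *
P=np.load("P.npy")
put(P[0]); lift(P[1]); f=grab_frame("side"); cv2.imwrite("pics/s2.png",cv2.resize(f["img"][110:270,180:350,::-1],None,fx=3,fy=3))
E
```

```text
touch True [5.60427667e-01 1.25268648e-04 4.78474815e-02]
hit False
grip 0.7169990619386717 43.33590567111969 [ 0.52908055 -0.12074816  0.04777747] [-2.2233191   0.34425587  5.82469897]
weight kg [ 0.003 -0.044  0.431] 0.71945923382466 44.35185670852661 t 14.225
```

View pics/s2.png

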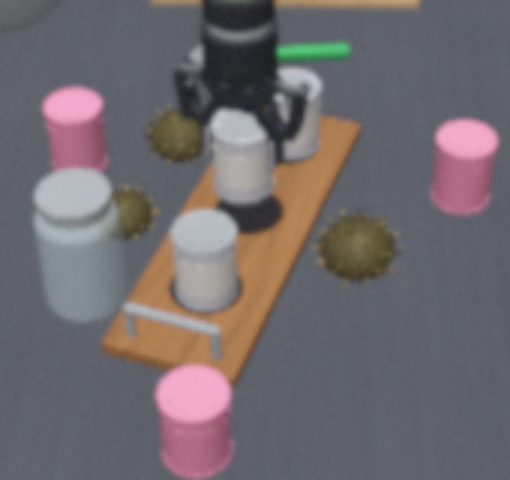

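Tin 2 is up at crop (243,150) and weighs about 0.43 kg, so it's the heavy one. Tin 1 is upright on its disc. Tin 3 still has to be lifted.

```bash
python3 - <<'E'
from h import *
P=np.load("P.npy")
put(P[1]); lift(P[2]); put(P[2])
lift(P[1]); c=P[1]; move_l([c[0],c[1],ZG+.125],.1); sleep(.5)
print(get_state()); f=grab_frame("side"); cv2.imwrite("pics/s3.png",cv2.resize(f["img"][110:270,180:350,::-1],None,fx=3,fy=3))
E
```

```text
touch True [ 0.52943091 -0.12090041  0.04775888]
hit False
grip 0.7162983733677474 43.250073194503784 [ 0.48022248 -0.24501132  0.0477882 ] [-2.45479431  0.80145853  5.74164808]
weight kg [-0.036 -0.019  0.233] 0.7129823281014424 43.755472898483276 t 20.85
touch True [ 0.48044191 -0.245138    0.04777666]
hit False
grip 0.714772042581309 43.57049882411957 [ 0.52941911 -0.12090515  0.04779216] [0.33129194 0.22756317 5.90722065]
weight kg [-0.009 -0.017  0.414] 0.7156565370849296 44.345219135284424 t 27.4167
{'clock': 28.9167, 'q': array([-3.60482764e-01,  3.62377832e-01, -3.00241179e-01,  9.12319370e-01,
       -2.34320295e-05,  1.51028118e+00]), 'joint_velocities': array([-0.00014232, -0.00317442,  0.00015115,  0.00113605,  0.0011125 ,
        0.00044086]), 'tau': array([-1.15471619e-03, -4.67068684e+01,  2.60195607e+01,  4.31841903e-02,
       -2.46512209e-03,  1.38883226e-05]), 'position': array([ 0.528703  , -0.12064892,  0.17190686]), 'eef_rot': array([-2.52564579, -1.8625132 ,  0.00356477]), 'contact_force': array([-0.6794046 ,  0.13587363, -4.04563017]), 'wrist_torque': array([ 0.01565378, -0.04716114,  0.0199288 ]), 'grasp_force': 44.345329999923706, 'finger_gap': 0.7145256216685874}
```

View pics/s3.png

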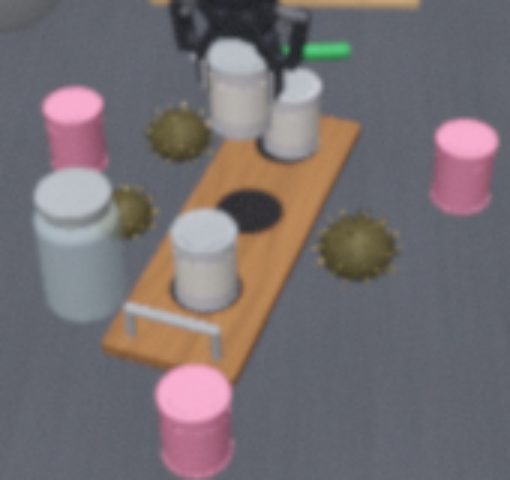

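Tin 2 is held high and upright at crop (240,90). Tins 1 and 3 stand upright on their discs, and place 2's disc is bare.

```bash
python3 -c "
from h import *
print(sign_off())"
```

```text
the job is handed in; nothing more can be done
None
```

I lifted the tins in order from the handle end (about 0.14, 0.43 and 0.23 kg as felt at the wrist) and handed in holding the heaviest, from place 2, gripped, upright and high, with the other two standing on their places; `sign_off()` returned no verdict.

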